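# Fit the reference cell and hold the photometer shutter open

## Task

Plug the yellow-capped reference cell fully home in the photometer's square socket while the shutter rod is still down, and let go of the cell. Then take the shutter rod by its black knob and draw it straight up out of its bore, without forcing it sideways, until the whole green band shows above the deck but none of the red part does (never let the red show), and finish like that, still holding the rod still in the gripper. Leave the other cells, the bottle and the jar where they stand.

Things in the scene. Friction and masses are not known exactly. Their poses are not given: they have to be found in the camera images.
- photometer: Grey bench photometer, fixed. Origin: on the table under the centre of its measuring deck; x away from the robot at yaw 0, z up. Flat deck: 200 mm in x, 160 mm in y, top 90 mm above the table. Beside it, at y 80 to 260 mm, a console with green screen: 135 mm high at x 0 to 100 (paper slip to 156 mm), sloping down to 75 mm at x = -100.
- socket (a point): Centre of the mouth of the square socket, in the deck's top face (black surround), at (-50, 0, 90) mm in the photometer's frame and with its axes. The vertical hole is 26 x 26 mm, sides along the photometer's x and y, 34 mm deep, mouth slightly chamfered.
- bore (a point): Centre of the mouth of the round vertical bore of the shutter rod, in the deck's top face, at (50, 0, 90) mm in the photometer's frame and with its axes, z up and out along the bore. 15.5 mm in diameter, 86 mm deep.
- rod: Shutter rod, loose in the bore, 0.08-0.17 kg; drops back if released. Origin: on its axis at the knob's underside, z up. Above it a black round knob, diameter 26 mm, 34 mm high. Below, a 14 mm shaft 80 mm long: steel to 25 mm below the knob, green band 25 to 37, steel to 53, red to 80. Down, the knob rests on the deck (origin at the bore's mouth).
- cell_yellow: Cell to plug in: square block plug, about 80 g, 66 mm high, upright on the table, turned up to 0.5 rad. Origin: centre of its underside, z up, x and y square to its sides. Grey foot 24 x 24 x 30 mm (lowest 4 mm 21 x 21), above it a yellow cap 32 x 32 mm, 36 mm high. All four quarter turns fit. Home, the cap's shoulder sits on the deck, origin 30 mm below the socket's mouth.
- cell_white: Same shape and size as cell_yellow but with a white cap; a bystander, standing on the table, to be left alone. Origin: centre of its underside.
- cell_black: Same shape and size as cell_yellow but with a black cap; a bystander, standing on the table, to be left alone. Origin: centre of its underside.
- bottle: White reagent bottle, 44 mm in diameter, 85 mm high; a bystander on the table. Origin: centre of its underside.
- jar: Soil jar with a purple lid, 86 mm in diameter, 62 mm high; a bystander on the table. Origin: centre of its underside.

How it is judged:
On the way:
1. the yellow-capped cell is home in the socket and let go, with the shutter rod still down (z of cell_yellow in the frame of socket below -0.027 m and horizontal distance between cell_yellow and socket below 0.004 m and angle between cell_yellow's own z axis and vertical below 0.06 rad and z of rod in the frame of bore below 0.005 m and contact force between the fingers and cell_yellow below 0.2 N), for 0.2 s.
At the end, for the whole second after the job is handed in: The yellow-capped cell is home in the socket (within 3 mm of full depth, 4 mm of centre, tilt under 0.06 rad) and not touched; the rod is held at rest in the fingers, raised 36 to 54 mm, within 4 mm and 0.06 rad of the bore's axis, and pressing on the photometer with less than 10 N (z of cell_yellow in the frame of socket below -0.027 m and horizontal distance between cell_yellow and socket below 0.004 m and angle between cell_yellow's own z axis and vertical below 0.06 rad and z of rod in the frame of bore between 0.036 and 0.054 m and horizontal distance between rod and bore below 0.004 m and angle between the z axis of rod and the z axis of bore, either way round below 0.06 rad and contact force between the fingers and rod above 1.5 N and contact force between rod and photometer below 10 N and linear speed of rod below 0.01 m/s and contact force between the arm and cell_yellow below 0.2 N); the arm keeps its last pose, push and grip.
It fails at once if the rod is drawn so far that the red shows (z of rod in the frame of bore above 0.055 m).
It fails at once if the rod is forced hard against its bore (over 40 N) (contact force between rod and photometer above 40 N).
It fails at once if another cell, the bottle or the jar is moved by more than 15 mm (distance of any of cell_white, cell_black, bottle, jar from where it was at the start of the episode above 0.015 m).
It also fails if it takes over 54 s, if anything falls off the work surface, if the arm or the gripper's body presses on something with over 40 N, if the wrist force passes 120 N, or if a joint passes its speed limit or range.

## Robot

A 6-joint arm with a two-finger parallel gripper is mounted at the origin on the work surface. World frame = base frame: x ahead of the robot, y to its left, z up, the work surface at z = 0. Lengths are in m, angles in rad, forces in N, time in s.
With the tool pointing down it reaches from about 0.425 to 0.95 m from the base axis. Payload 14.7 kg.
Tool frame: the origin (TCP) lies midway between the tips of the shut fingers; the grasp point (between the pads) lies 19 mm behind it; z points along the fingers, y is the line along which they close (so a half turn about z gives the same grasp; the last joint's range is limited). The gripper opens to 85 mm and grips with 20 to 120 N. Pads are 22 mm wide; open, the fingers measure 114 mm over their backs; the gripper's body (76 mm by 85 mm) begins 54 mm behind the grasp point. The pads swing forward as they close: fully open they stand 13 mm farther back than shut.
Start: joints at [1.13, 0.48, 1.596, -0, 1.065, -0.047], TCP at [0.249, 0.6, 0.231] pointing down, gripper open.
Joint ranges: [-2.75, 2.75], [-0.82, 2.05], [0.23, 2.67], [-1.56, 4.7], [0.09, 2.69], [-2.92, 2.92]. Speed limits (rad/s): [1.89, 1.89, 2.39, 3.01, 3.01, 3.01].

## Interface

Orientations are given as a rotation vector (axis times angle).
In Python, from cell import bot gives the robot as it stands.
- The arm moves only by the shell command python3 -m inch 'ROWS'. ROWS is text: rows parted by semicolons, each of 5 numbers parted by spaces: the shift along the tool's x, y, z in units of 30 mm (1.0 is 30 mm), then the turn about the tool's z in units of 5 degrees (1.0 is 5 degrees), then the closure, from -1 (fully open) to 1 (shut). In form: tx ty tz yaw fingers; .... A call has 1 to 5 rows; each row shifts and turns the commanded pose from where the row before left it, along the tool's axes as they then stand; what a row does not reach is not made up. A row lasts 1/12 s, in which the tool goes at most 41.7 mm and 7.16 degrees, less where a joint would pass 70% of its speed; a pose out of reach is approached as far as the arm can. A call is refused whole if a number of a shift passes 1 or a number of a turn 1, either way. A call with a gripper value outside its range is refused whole. The fingers move at their own pace and stop on an object; the grip force is fixed at half the most. Time passes only in rows, so rows that do not move let the fingers close. It gives the time, the measured TCP pose, the force, the opening and the grip force at its end, in the units of the state.
- bot.observe(): the state, without advancing time (a new reading comes with each control period).
- bot.capture(name): name is "scene" or "top" or "wrist"; returns a dict with "color" (480x640x3 uint8, blue, green, red), "fx", "fy", "cx", "cy" (pixels), "R" (3x3) and "t" (3): a world point X has camera coordinates R X + t. Camera axes: x right, y down, z forward; pixel columns grow to the right and rows downward; lengths in m; the calibration is good to about 2 mm. A picture is of the moment at which its call begins. There is no depth.
- bot.finish_job(): hands the job in; it is judged then, once.
The state is a dict: "time_s": time; "joint_positions": joint angles; "dq": joint speeds; "joint_efforts": joint torques, N m; "tool_pos": TCP position; "tool_rot": TCP orientation; "ft_force": force on the tool from outside, world axes, zero at the start; "ft_torque": the same for the moment, N m; "grip_width": finger opening in m; "gripper_force": force on a finger pad.
Only numpy, scipy, OpenCV 4.12 (cv2) and the standard library are available. Lean on these libraries where they do the work, as an engineer would, in place of code of your own. Each camera call takes 0.05 s, during which the arm holds its last target. There are 200 camera calls.

## Working session

There is one attempt and no reset: what is moved stays moved. The work goes in short steps, Python scripts to look and compute and a shell command to move; the robot and the scene stay as the last step left them, time stands still between calls to the robot, and variables do not carry over. Pictures are saved under pics/ and viewed, at most 10 in all, crops included, and the job is handed in when it is done.

```bash
mkdir -p pics; ls; cat > h.py <<'E'
import numpy as np,cv2,json
from cell import bot
from scipy.spatial.transform import Rotation as Ro
def cap(n,f):
    c=bot.capture(n); cv2.imwrite(f'pics/{f}.png',c['color'])
    np.savez(f'pics/{f}.npz',R=c['R'],t=c['t'],K=[c['fx'],c['fy'],c['cx'],c['cy']]); return c
def ld(f): 
    d=np.load(f'pics/{f}.npz'); return d['R'],d['t'],d['K']
def ray(f,u,v):
    R,t,K=ld(f); d=R.T@np.array([(u-K[2])/K[0],(v-K[3])/K[1],1]); return -R.T@t,d/np.linalg.norm(d)
def atz(f,u,v,z):
    o,d=ray(f,u,v); return o+d*(z-o[2])/d[2]
def tri(*obs):
    A=0;b=0
    for f,u,v in obs:
        o,d=ray(f,u,v); P=np.eye(3)-np.outer(d,d); A=A+P; b=b+P@o
    return np.linalg.solve(A,b)
def proj(f,X):
    R,t,K=ld(f); c=R@np.array(X)+t; return K[0]*c[0]/c[2]+K[2],K[1]*c[1]/c[2]+K[3]
def crop(f,x,y,w,h,s): 
    i=cv2.imread(f'pics/{f}.png')[y:y+h,x:x+w]; cv2.imwrite(f'pics/{f}_{x}_{y}.png',cv2.resize(i,None,fx=s,fy=s,interpolation=cv2.INTER_CUBIC))
E
python3 - <<'E'
from h import *
cap('scene','s0');cap('top','t0')
a,b=cv2.imread('pics/s0.png'),cv2.imread('pics/t0.png')
s=bot.observe();print({k:np.round(v,3).tolist() for k,v in s.items()})
for f in('s0','t0'):
    R,t,K=ld(f);print(f,(-R.T@t).round(3),K)
E
```

```text
pics
{'time_s': 0.1, 'joint_positions': [1.13, 0.481, 1.597, 0.0, 1.065, -0.047], 'dq': [0.002, -0.001, 0.001, -0.001, -0.001, 0.0], 'joint_efforts': [0.0, -95.225, -43.104, 0.0, 0.005, 0.0], 'tool_pos': [0.249, 0.6, 0.231], 'tool_rot': [-0.615, -3.081, 0.002], 'ft_force': [-0.168, -0.681, 0.155], 'ft_torque': [0.04, -0.021, 0.038], 'gripper_force': 0.0, 'grip_width': 0.085}
s0 [ 1.17  -0.058  0.512] [453.354341   453.354341   323.31361427 234.86108942]
t0 [ 0.506 -0.064  0.994] [487.09853291 487.09853291 319.90238541 233.03090056]
```

View pics/s0.png

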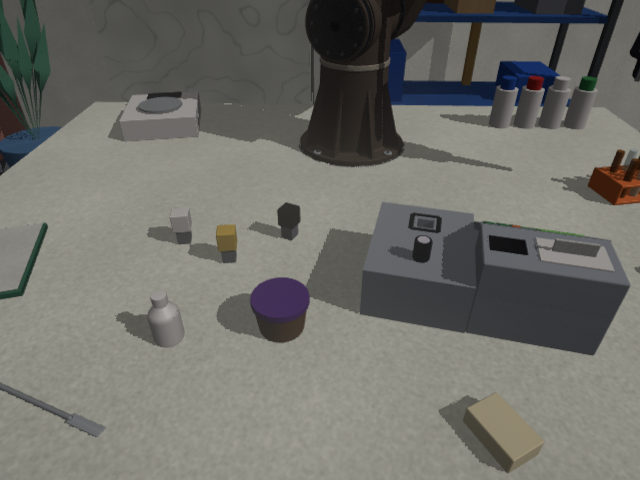

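View pics/t0.png

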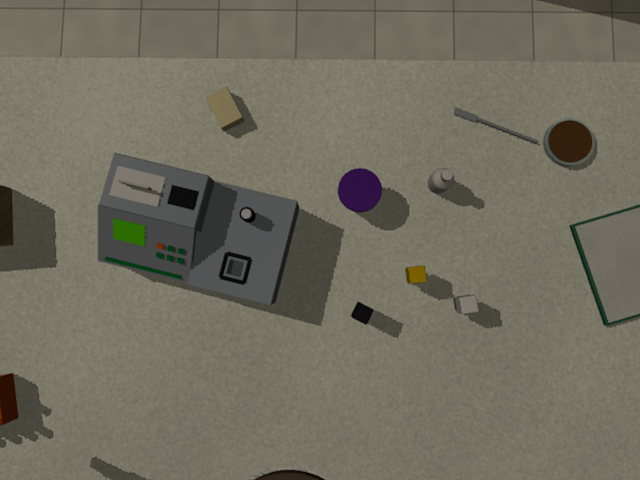

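The scene view shows the yellow cell at (227,243), the knob at (422,248) and the socket at (425,222). In the top view they are at (417,275), (247,214) and (235,267). I'll enlarge these areas to read the edges.

```bash
python3 - <<'E'
from h import *
def c(f,x,y,w,h): 
    i=cv2.imread(f'pics/{f}.png')[y:y+h,x:x+w]; return cv2.resize(i,(400,300),interpolation=cv2.INTER_CUBIC)
# t0: socket/knob deck 5x scale 80x60 ; 
o=np.vstack([np.hstack([c('t0',205,200,120,90),c('t0',390,255,60,45)]),np.hstack([c('s0',380,200,100,75),c('s0',200,220,60,45)])])
cv2.imwrite('pics/crops.png',o)
E
```

```text
(no output)
```

View pics/crops.png

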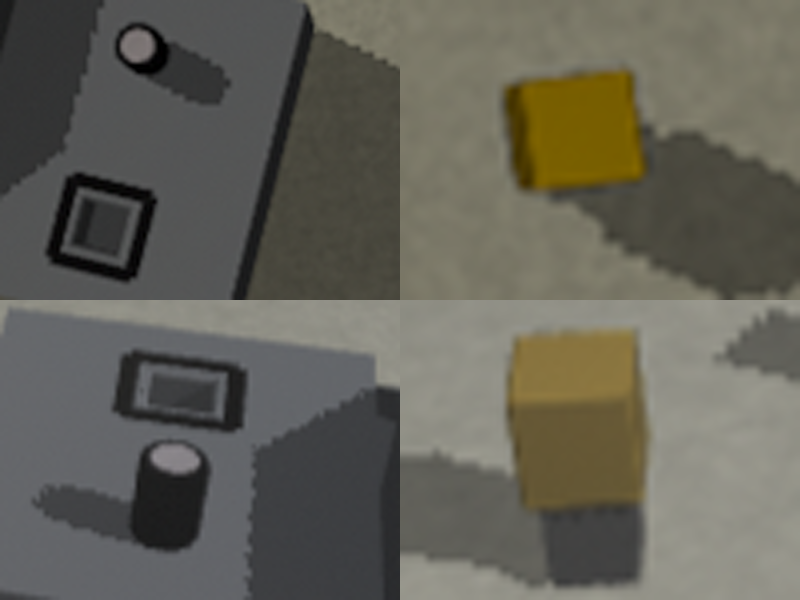

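```bash
python3 - <<'E'
from h import *
T=lambda X,Y,s:('t0',X[0]+(Y[0]+.5)/s-.5,X[1]+(Y[1]+.5)/s-.5)
S=lambda X,Y,s:('s0',)+T(X,Y,s)[1:]
for n,a,b,z in [('socket',T((205,200),(103,226.5),10/3),S((380,200),(181,90),4),.09),('knob',T((205,200),(137,46),10/3),S((380,200),(176,159),4),.124),('yel',T((390,255),(183,130.5),20/3),S((200,220),(174,67),20/3),.066)]:
    p=tri(a,b);print(n,p.round(4),atz(*a,z).round(4),atz(*b,z).round(4))
def ang(f,s,X,z,cs):
    P=[atz(*T(X,c,s),z)[:2] for c in cs]
    for i in range(4):
        d=P[(i+1)%4]-P[i]; print(f,np.linalg.norm(d).round(4),np.degrees(np.arctan2(d[1],d[0])).round(1),end=' | ')
    print()
ang('yel',20/3,(390,255),.066,[(125,82),(232,72),(243,178),(132,190)])
ang('sur',10/3,(205,200),.09,[(75,172),(157,190),(132,281),(48,263)])
print([ (n,atz('t0',*p,z).round(3)) for n,p,z in [('blk',(362,313),.066),('wht',(466,304),.066),('jar',(360,190),.062),('bot',(441,180),.06)]])
s=bot.observe();print(Ro.from_rotvec(s['tool_rot']).as_matrix().round(3))
E
```

```text
socket [0.5297 0.1039 0.0913] [0.5297 0.1036 0.09  ] [0.5277 0.105  0.09  ]
knob [0.6265 0.082  0.1247] [0.6266 0.0821 0.124 ] [0.6256 0.0824 0.124 ]
yel [ 0.5233 -0.2367  0.066 ] [ 0.5233 -0.2369  0.066 ] [ 0.5234 -0.2364  0.066 ]
yel 0.0306 -83.8 | yel 0.0301 -174.4 | yel 0.0317 97.1 | yel 0.0306 3.6 | 
sur 0.0471 -101.4 | sur 0.0522 166.3 | sur 0.048 78.9 | sur 0.0526 -14.6 | 
[('blk', array([ 0.449, -0.133,  0.066])), ('wht', array([ 0.469, -0.329,  0.066])), ('jar', array([ 0.684, -0.128,  0.062])), ('bot', array([ 0.707, -0.285,  0.06 ]))]
[[-0.923  0.384 -0.   ]
 [ 0.384  0.923 -0.001]
 [ 0.    -0.001 -1.   ]]
```

The two views agree to about 2 mm, and heights come out at 91, 125 and 66 mm against the expected 90, 124 and 66. The photometer yaw is about -12.8° and the yellow cell's about +6°. I'll turn the tool, then travel to above the yellow cell.

```bash
python3 -m inch '0 0 0 -1 -1; 0 0 0 -1 -1; 0 0 0 -1 -1; 0 0 0 -1 -1; 0 0 0 -1 -1'
python3 -m inch '0 0 0 -0.7 -1; -1 -0.5 0 0 -1; -1 -0.5 0 0 -1; -1 -0.5 0 0 -1; -1 -0.5 0 0 -1' >/dev/null
python3 -m inch '-1 -0.7 0 0 -1; -1 -1 0 0 -1; -0.2 -1 0 0 -1; 0 -1 0 0 -1; 0 -1 0 0 -1'
python3 -m inch '0 -1 0 0 -1; 0 -1 0 0 -1; 0 -1 0 0 -1; 0 -1 0 0 -1; 0 -1 0 0 -1' >/dev/null
python3 -m inch '0 -1 0 0 -1; 0 -1 0 0 -1; 0 -1 0 0 -1; 0 -1 0 0 -1; 0 -1 0 0 -1'
python3 -m inch '0 -1 0 0 -1; 0 -1 0 0 -1; 0 -1 0 0 -1; 0 -1 0 0 -1; 0 -1 0 0 -1'
python3 -m inch '0 -1 0 0 -1; 0 -1 0 0 -1; 0 -1 0 0 -1; 0 0 0 0 -1; 0 0 0 0 -1'
python3 - <<'E'
from h import *
cap('wrist','w1');s=bot.observe();print(s['tool_pos'],s['time_s']);M=Ro.from_rotvec(s['tool_rot']).as_matrix();print(M.round(3))
d=np.array([.5233,-.2367,.029])-s['tool_pos'];print(M.T@d/.03, proj('w1',[.5233,-.2367,.066]))
E
```

```text
time_s: 0.52
tool_pos: [0.2493, 0.6, 0.2309]
tool_rot: [0.073, -3.14, 0.001]
ft_force: [-0.2, 0.8, -1.2]
grip_width: 0.0852
gripper_force: 0.0
time_s: 1.35
tool_pos: [0.4551, 0.4183, 0.2306]
tool_rot: [0.161, -3.137, 0.001]
ft_force: [0.8, -0.7, 0.3]
grip_width: 0.085
gripper_force: 0.0
time_s: 2.18
tool_pos: [0.4854, 0.1202, 0.2312]
tool_rot: [0.163, -3.137, 0.0]
ft_force: [0.7, 0.7, -0.5]
grip_width: 0.0851
gripper_force: 0.0
time_s: 2.6
tool_pos: [0.5009, -0.029, 0.2312]
tool_rot: [0.163, -3.137, -0.0]
ft_force: [1.0, 0.5, 0.4]
grip_width: 0.0851
gripper_force: 0.0
time_s: 3.02
tool_pos: [0.5103, -0.1184, 0.231]
tool_rot: [0.159, -3.137, -0.0]
ft_force: [-0.5, 0.5, 0.4]
grip_width: 0.0855
gripper_force: 0.0
[ 0.51006537 -0.11733345  0.23097373] 3.0667
[[-0.995 -0.102 -0.001]
 [-0.102  0.995  0.   ]
 [ 0.001  0.    -1.   ]]
[-0.03815109 -4.0063155   6.73053571] (np.float64(158.541198765709), np.float64(216.60880722397354))
```

View pics/w1.png

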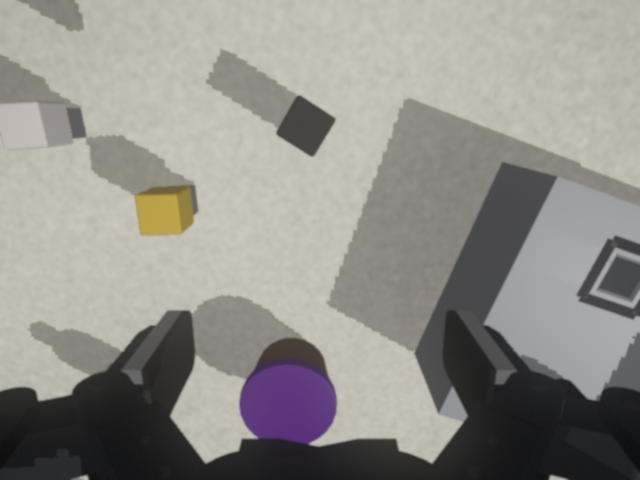

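The wrist view shows the yellow cap centre at about (161,212), against a predicted (158,217), so it's consistent to about 3 mm. The jar, white cell and black cell are all clear of the pick. I'll move over the cell, partway down, and look again.

```bash
python3 -m inch '0 -1 0.5 0 -1; 0 -1 0.5 0 -1; 0 -1 0.5 0 -1; 0 -1 0.5 0 -1; 0 0 0 0 -1'
python3 -m inch '0 0 0 0 -1; 0 0 0 0 -1'
python3 - <<'E'
from h import *
cap('wrist','w2');s=bot.observe();print(s['tool_pos'],s['time_s']);M=Ro.from_rotvec(s['tool_rot']).as_matrix()
print('pred',proj('w2',[.5233,-.2367,.066]))
R,t,K=ld('w2');print((M.T@R.T).round(3),(M.T@(-R.T@t-s['tool_pos'])).round(4),K)
crop('w2',220,100,200,150,4)
E
```

```text
time_s: 3.48
tool_pos: [0.5226, -0.239, 0.1687]
tool_rot: [0.161, -3.136, -0.001]
ft_force: [-1.8, -0.3, -0.5]
grip_width: 0.0853
gripper_force: 0.0
time_s: 3.65
tool_pos: [0.5227, -0.2352, 0.1712]
tool_rot: [0.163, -3.137, -0.001]
ft_force: [-0.2, 0.4, 0.7]
grip_width: 0.0851
gripper_force: 0.0
[ 0.52290206 -0.23501847  0.17157531] 3.7
pred (np.float64(315.815184411576), np.float64(238.6937346183847))
[[-0.001 -0.959 -0.284]
 [ 1.    -0.001 -0.   ]
 [ 0.    -0.284  0.959]] [ 7.330e-02 -1.000e-04 -1.419e-01] [424.06903212 424.06903212 318.43282997 238.48557653]
```

View pics/w2_220_100.png

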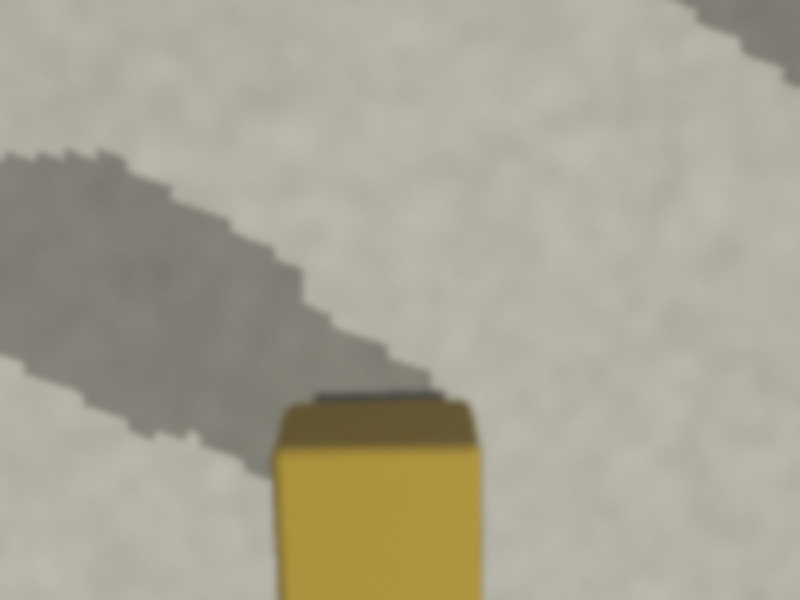

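```bash
python3 - <<'E'
from h import *
s=bot.observe();M=Ro.from_rotvec(s['tool_rot']).as_matrix()
p=atz('w2',219.5+377.5/4,99.5+448.5/4,.066); c=p-M[:,0]*.016
q=tri(('w1',161,212),('t0',417.4,274.6));print(p,'centre',c,'tri',q)
d=np.array([c[0],c[1],.038])-s['tool_pos'];print(M.T@d/.03)
E
```

```text
[ 0.50663689 -0.23957275  0.066     ] centre [ 0.52254926 -0.23790053  0.06599842] tri [ 0.52287511 -0.23978662  0.05300073]
[ 0.02129745 -0.09579744  4.45248082]
```

The cell centre agrees to about 1 mm across views. Now I'll descend and grasp.

```bash
python3 -m inch '0 -0.1 0.9 0 -1; 0 0 0.9 0 -1; 0 0 0.9 0 -1; 0 0 0.9 0 -1; 0 0 0.85 0 -1' >/dev/null
python3 -m inch '0 0 0 0 -1; 0 0 0 0 -1; 0 0 0 0 1; 0 0 0 0 1; 0 0 0 0 1' 
python3 -m inch '0 0 0 0 1; 0 0 0 0 1; 0 0 0 0 1; 0 0 0 0 1; 0 0 0 0 1'
python3 -m inch '0 0 0 0 1; 0 0 0 0 1; 0 0 0 0 1; 0 0 0 0 1; 0 0 0 0 1'
```

```text
time_s: 4.53
tool_pos: [0.5242, -0.2397, 0.0395]
tool_rot: [-0.163, 3.135, -0.002]
ft_force: [-0.8, -0.0, 0.3]
grip_width: 0.0516
gripper_force: 0.0
time_s: 4.95
tool_pos: [0.5238, -0.2395, 0.039]
tool_rot: [-0.162, 3.136, -0.001]
ft_force: [-0.8, 3.3, 12.0]
grip_width: 0.0315
gripper_force: 58.0
time_s: 5.37
tool_pos: [0.5237, -0.2395, 0.0389]
tool_rot: [-0.162, 3.136, -0.001]
ft_force: [-1.0, 2.7, 11.9]
grip_width: 0.031
gripper_force: 58.0
```

```bash
python3 -m inch '0 0 -0.5 0 1; 0 0 -1 0 1; 0 0 -1 0 1; 0 0 -1 0 1; 0 0 -1 0 1'
python3 -m inch '0 0 -1 0 1; 0 0 0 1 1; 0 0 0 1 1; 0 0 0 1 1; 0 0 0 0.75 1' >/dev/null
python3 -m inch '0.5 1 0 0 1; 0.5 1 0 0 1; 0.5 1 0 0 1; 0.5 1 0 0 1; 0.3 1 0 0 1' >/dev/null
python3 -m inch '0 1 0 0 1; 0 1 0 0 1; 0 1 0 0 1; 0 1 0 0 1; 0 0 0 0 1' >/dev/null
python3 -m inch '0 0 0 0 1; 0 0 0 0 1; 0 0 0 0 1; 0 0 0 0 1'
python3 - <<'E'
from h import *
cap('wrist','w3');s=bot.observe();print(s['tool_pos'],s['time_s']);M=Ro.from_rotvec(s['tool_rot']).as_matrix();print(M.round(4))
print('pred',proj('w3',[.5297,.1039,.09]),proj('w3',[.6265,.082,.124]))
E
```

```text
time_s: 5.78
tool_pos: [0.5229, -0.2393, 0.1746]
tool_rot: [-0.162, 3.137, -0.0]
ft_force: [1.4, -0.5, -0.7]
grip_width: 0.0311
gripper_force: 59.8
time_s: 7.37
tool_pos: [0.5156, 0.0383, 0.2029]
tool_rot: [0.352, 3.122, -0.0]
ft_force: [0.1, 0.6, -0.6]
grip_width: 0.0314
gripper_force: 59.8
[0.51564966 0.03828047 0.20288919] 7.4167
[[-9.748e-01  2.231e-01  0.000e+00]
 [ 2.231e-01  9.748e-01 -1.000e-04]
 [-0.000e+00 -1.000e-04 -1.000e+00]]
pred (np.float64(426.2074725937007), np.float64(233.01381177594936)) (np.float64(428.3751537342634), np.float64(403.3679190902783))
```

View pics/w3.png

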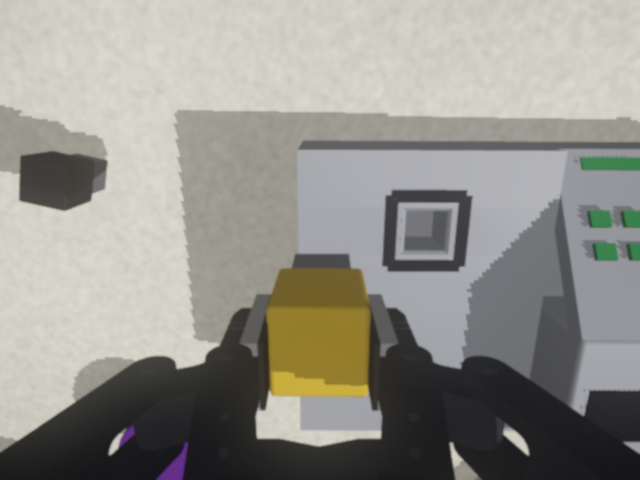

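The cell is held upright. The socket surround spans about (385–471, 190–271), centred near (427,231), and is nearly square to the image. Next is an enlarged crop.

```bash
python3 -c "
from h import *
crop('w3',255,175,220,160,3.6)"
```

```text
(no output)
```

View pics/w3_255_175.png

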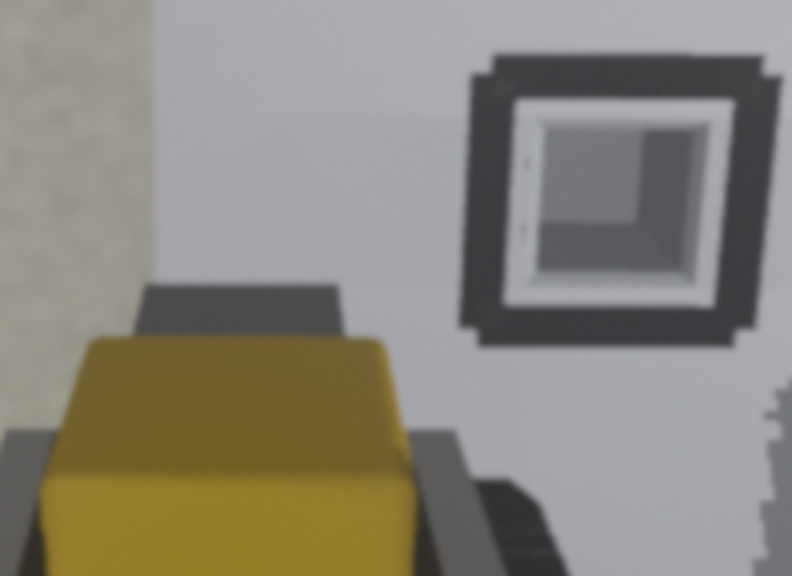

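```bash
python3 - <<'E'
from h import *
s=bot.observe();M=Ro.from_rotvec(s['tool_rot']).as_matrix();p=s['tool_pos']
px=lambda u,v:('w3',254.5+u/3.6,174.5+v/3.6)
tf=lambda X:(M.T@(X-p)*1000).round(2)
ct=p[2]-.039
for n,u0,u1,v,z in [('captop',42,415,478,ct+.066),('shoulder',90,385,338,ct+.030),('foot',148,338,285,ct),('foot4',148,338,285,ct+.004)]:
    a,b=atz(*px(u0,v),z),atz(*px(u1,v),z);print(n,'w',np.linalg.norm(a-b).round(4),tf((a+b)/2))
S=atz(*px(617.5,199),.09);S2=tri(px(617.5,199),('t0',235.7,267.8),('s0',425,222.3))
for q in (S,S2): print('socket',q.round(4),tf(q))
cs=[(516,98),(736,98),(716,306),(504,304)]
P=[tf(atz(*px(*c),.09)) for c in cs];print(P)
K=atz('t0',246.1,213.8,.124);print(tf(K))
E
```

```text
captop w 0.0309 [ 17.58  -0.35 -27.  ]
shoulder w 0.0311 [16.4   0.55  9.  ]
foot w 0.0238 [12.2   1.37 39.  ]
foot4 w 0.0233 [13.54  1.34 35.  ]
socket [0.5276 0.1041 0.09  ] [  3.04  66.84 112.89]
socket [0.5285 0.1042 0.0898] [  2.17  67.14 113.1 ]
[array([ 20.84,  48.31, 112.89]), array([ 20.84,  85.69, 112.88]), array([-16.59,  85.68, 112.88]), array([-16.21,  48.16, 112.89])]
[-97.94  66.66  78.89]
```

```bash
python3 -m inch '0.03 1 0 0 1; 0 1 0 0 1; 0 0.19 0 0 1; 0 0 1 0 1; 0 0 0.8 0 1' >/dev/null
python3 -m inch '0 0 0 0 1; 0 0 0 0 1; 0 0 0 0 1; 0 0 0 0 1'
python3 -m inch '0 0 0.2 0 1; 0 0 0.2 0 1; 0 0 0.2 0 1; 0 0 0 0 1; 0 0 0 0 1'
python3 -m inch '0 0 0.1 0 1; 0 0 0.1 0 1; 0 0 0 0 1'
```

```text
time_s: 8.17
tool_pos: [0.5304, 0.1032, 0.1502]
tool_rot: [0.351, 3.12, 0.001]
ft_force: [0.3, 0.4, -0.3]
grip_width: 0.031
gripper_force: 59.8
time_s: 8.58
tool_pos: [0.5291, 0.1034, 0.1303]
tool_rot: [-0.35, -3.121, 0.0]
ft_force: [-0.3, 0.1, 0.2]
grip_width: 0.0311
gripper_force: 59.8
time_s: 8.83
tool_pos: [0.5293, 0.1034, 0.1243]
tool_rot: [-0.35, -3.122, 0.0]
ft_force: [0.9, 0.5, -1.4]
grip_width: 0.0312
gripper_force: 59.9
```

The foot is 5 mm into the socket with no contact force. I'll keep going down.

```bash
python3 -m inch '0 0 0.1 0 1; 0 0 0.1 0 1; 0 0 0.1 0 1; 0 0 0 0 1; 0 0 0 0 1'
python3 -m inch '0 0 0.1 0 1; 0 0 0.1 0 1; 0 0 0.1 0 1; 0 0 0 0 1; 0 0 0 0 1'
```

```text
time_s: 9.25
tool_pos: [0.5293, 0.1034, 0.1155]
tool_rot: [-0.351, -3.121, 0.0]
ft_force: [0.2, -1.0, -1.4]
grip_width: 0.0312
gripper_force: 59.7
time_s: 9.67
tool_pos: [0.5293, 0.1035, 0.1065]
tool_rot: [-0.35, -3.121, 0.0]
ft_force: [0.2, 0.0, -1.5]
grip_width: 0.0309
gripper_force: 59.6
```

```bash
python3 -m inch '0 0 0.1 0 1; 0 0 0.1 0 1; 0 0 0 0 1; 0 0 0 0 1'
python3 -m inch '0 0 0.05 0 1; 0 0 0 0 1; 0 0 0 0 1'
```

```text
time_s: 10.0
tool_pos: [0.5293, 0.1035, 0.1006]
tool_rot: [-0.35, -3.122, 0.0]
ft_force: [0.8, -0.7, -1.4]
grip_width: 0.031
gripper_force: 59.6
time_s: 10.25
tool_pos: [0.5295, 0.1035, 0.0993]
tool_rot: [0.35, 3.122, -0.0]
ft_force: [-0.8, -1.4, -1.9]
grip_width: 0.0313
gripper_force: 59.5
```

```bash
python3 -m inch '0 0 0.05 0 1; 0 0 0.03 0 1; 0 0 0 0 1; 0 0 0 0 1'
```

```text
time_s: 10.58
tool_pos: [0.5302, 0.1035, 0.0984]
tool_rot: [0.35, 3.12, 0.001]
ft_force: [-6.4, -2.7, 28.9]
grip_width: 0.0311
gripper_force: 63.5
```

Contact is firm at 29 N at the expected home height. I'll release, lift, and move partway toward the rod to check.

```bash
python3 -m inch '0 0 0 0 -1; 0 0 0 0 -1; 0 0 0 0 -1; 0 0 0 0 -1; 0 0 0 0 -1'
python3 -m inch '0 0 0 0 -1; 0 0 0 0 -1; 0 0 0 0 -1; 0 0 0 0 -1; 0 0 0 0 -1'
python3 -m inch '0 0 -0.5 0 -1; 0 0 -1 0 -1; 0 0 -1 0 -1; 0 0 -1 0 -1; 0 0 -0.5 0 -1' >/dev/null
python3 -m inch '-0.5 0 0 0 -1; -1 0 0 0 -1; -0.5 0 0 0 -1; 0 0 0 0 -1; 0 0 0 0 -1' >/dev/null
python3 -m inch '0 0 0 0 -1; 0 0 0 0 -1; 0 0 0 0 -1'
python3 - <<'E'
from h import *
cap('wrist','w4');s=bot.observe();print(s['tool_pos'],s['time_s'])
print('pred cell top',proj('w4',[.5285,.104,.126]),proj('w4',[.6265,.082,.124]))
E
```

```text
time_s: 11.0
tool_pos: [0.5294, 0.1035, 0.0968]
tool_rot: [-0.351, -3.122, 0.0]
ft_force: [-0.4, -0.0, -0.4]
grip_width: 0.0851
gripper_force: 0.0
time_s: 11.42
tool_pos: [0.5294, 0.1035, 0.0969]
tool_rot: [-0.351, -3.122, 0.0]
ft_force: [-1.2, 0.6, 0.4]
grip_width: 0.0854
gripper_force: 0.0
time_s: 12.5
tool_pos: [0.5873, 0.0903, 0.2169]
tool_rot: [-0.35, -3.122, 0.0]
ft_force: [0.3, -0.2, 0.4]
grip_width: 0.0856
gripper_force: 0.0
[0.587401   0.09031478 0.21697345] 12.55
pred cell top (np.float64(319.44787126810905), np.float64(137.47193120025858)) (np.float64(319.77095348280085), np.float64(306.9620532150909))
```

View pics/w4.png

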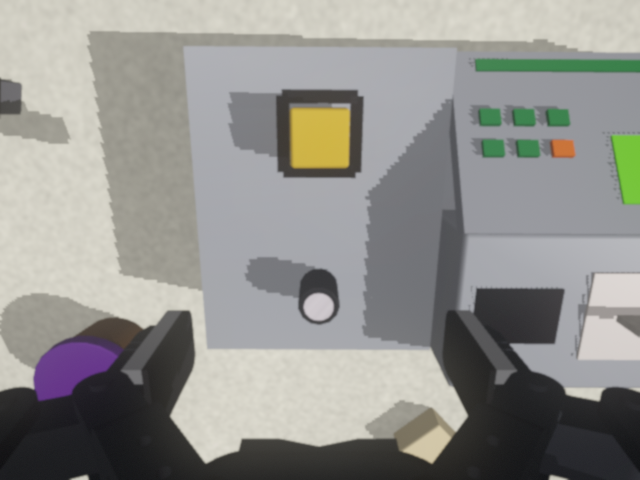

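The cell cap is at (320,138), within 1 px of the home prediction. The rod is down, with the knob top at about (318.5,306).

```bash
python3 - <<'E'
from h import *
i=cv2.imread('pics/w4.png').astype(int); g=i[285:330,295:345].min(2)
n,l,st,ce=cv2.connectedComponentsWithStats((g>130).astype(np.uint8))
k=[(st[j,4],ce[j]+[295,285]) for j in range(1,n)];print(k)
m=((i[...,2]>140)&(i[...,0]<110)&(i[...,1]>110)).astype(np.uint8);n,l,st,ce=cv2.connectedComponentsWithStats(m)
print([(st[j],ce[j]) for j in range(1,n) if st[j,4]>1000])
s=bot.observe();M=Ro.from_rotvec(s['tool_rot']).as_matrix();p=s['tool_pos']
c=max(k,key=lambda a:a[0])[1]
for q in (atz('w4',*c,.124),tri(('w4',*c),('t0',246.1,213.8),('s0',423.6,239.6)),atz('w4',320.0,138,.126)):print(q.round(4),(M.T@(np.array([q[0],q[1],.098])-p)*1000).round(2))
E
```

```text
[(np.int32(751), array([323.33422104, 316.28628495])), (np.int32(675), array([318.32      , 306.47703704]))]
[(array([ 290,  107,   60,   61, 3552], dtype=int32), array([319.64273649, 136.99521396]))]
[0.6331 0.0827 0.124 ] [-46.24   2.74 118.96]
[0.6286 0.0819 0.1266] [-42.09   0.93 118.97]
[0.5288 0.1042 0.126 ] [ 60.17   0.6  118.98]
```

```bash
python3 - <<'E'
from h import *
s=bot.observe();M=Ro.from_rotvec(s['tool_rot']).as_matrix();p=s['tool_pos'];c=(318.32,306.48)
for q in (atz('w4',*c,.124),tri(('w4',*c),('t0',246.1,213.8),('s0',423.6,239.6)),np.array([.5293,.1035,0])-.1*M[:,0]):print(q.round(4),(M.T@(np.array([q[0],q[1],.098])-p)*1000).round(2))
E
```

```text
[0.626  0.0812 0.124 ] [-39.67  -0.33 118.97]
[0.6261 0.0816 0.124 ] [-3.9650e+01  9.0000e-02  1.1897e+02]
[ 0.6268  0.0814 -0.    ] [-40.44  -0.   118.97]
```

All three estimates agree to under 1 mm: x -40 mm, y 0. I'll descend around the knob and close in stages.

```bash
python3 -m inch '-0.7 0 0 0 -1; -0.63 0 0 0 -1; 0 0 0 0 -1; 0 0 1 0 -1; 0 0 1 0 -1'
python3 -m inch '0 0 0.9 0 -1; 0 0 0.7 0 -1; 0 0 0.36 0 -1; 0 0 0 0 -1; 0 0 0 0 -1'
python3 -m inch '0 0 0 0 0.2; 0 0 0 0 0.2; 0 0 0 0 0.2; 0 0 0 0 0.2; 0 0 0 0 0.2'
python3 -m inch '0 0 0 0 0.3; 0 0 0 0 0.3; 0 0 0 0 0.3'
```

```text
time_s: 12.97
tool_pos: [0.6278, 0.0815, 0.1577]
tool_rot: [0.35, 3.118, 0.001]
ft_force: [-0.0, 0.6, -1.3]
grip_width: 0.0852
gripper_force: 0.0
time_s: 13.38
tool_pos: [0.6267, 0.0814, 0.0985]
tool_rot: [-0.35, -3.122, 0.0]
ft_force: [-0.3, 0.7, 0.1]
grip_width: 0.0853
gripper_force: 0.0
time_s: 13.8
tool_pos: [0.6271, 0.0813, 0.0987]
tool_rot: [0.351, 3.121, 0.0]
ft_force: [0.1, -0.1, 0.3]
grip_width: 0.0342
gripper_force: 0.0
time_s: 14.05
tool_pos: [0.6269, 0.0813, 0.0981]
tool_rot: [-0.351, -3.122, 0.0]
ft_force: [0.4, -0.6, -0.2]
grip_width: 0.0297
gripper_force: 0.0
```

```bash
python3 -m inch '0 0 0 0 0.34; 0 0 0 0 0.36'
python3 -m inch '0 0 0 0 0.38; 0 0 0 0 0.4'
python3 -m inch '0 0 0 0 0.42; 0 0 0 0 0.44'
```

```text
time_s: 14.22
tool_pos: [0.6268, 0.0813, 0.0981]
tool_rot: [-0.351, -3.122, -0.0]
ft_force: [0.7, -0.1, 0.7]
grip_width: 0.0272
gripper_force: 0.0
time_s: 14.38
tool_pos: [0.6268, 0.0813, 0.0981]
tool_rot: [-0.35, -3.122, 0.0]
ft_force: [-0.2, -1.0, 0.4]
grip_width: 0.0257
gripper_force: 5.7
time_s: 14.55
tool_pos: [0.6268, 0.0812, 0.0982]
tool_rot: [-0.351, -3.122, 0.0]
ft_force: [0.3, -1.4, 2.5]
grip_width: 0.0248
gripper_force: 39.5
```

```bash
python3 -m inch '0 0 0 0 1; 0 0 0 0 1; 0 0 0 0 1; 0 0 0 0 1'
python3 -m inch '0 0 -0.1 0 1; 0 0 -0.1 0 1; 0 0 -0.1 0 1; 0 0 0 0 1; 0 0 0 0 1'
```

```text
time_s: 14.88
tool_pos: [0.6269, 0.0813, 0.0983]
tool_rot: [0.35, 3.122, -0.0]
ft_force: [-2.5, -1.7, 5.5]
grip_width: 0.0242
gripper_force: 58.6
time_s: 15.3
tool_pos: [0.627, 0.0813, 0.1073]
tool_rot: [0.351, 3.122, 0.0]
ft_force: [0.6, -0.0, -2.1]
grip_width: 0.0242
gripper_force: 58.8
```

Side force is close to zero. I'll draw the rod up to about 45 mm, which puts the TCP at about 0.143.

```bash
python3 -m inch '0 0 -0.15 0 1; 0 0 -0.15 0 1; 0 0 -0.15 0 1; 0 0 -0.15 0 1; 0 0 0 0 1'
python3 -m inch '0 0 -0.15 0 1; 0 0 -0.15 0 1; 0 0 -0.15 0 1; 0 0 -0.15 0 1; 0 0 0 0 1'
python3 -m inch '0 0 0 0 1; 0 0 0 0 1; 0 0 0 0 1'
python3 - <<'E'
from h import *
cap('scene','s5');cap('wrist','w5')
def c(f,x,y,w,h): return cv2.resize(cv2.imread(f'pics/{f}.png')[y:y+h,x:x+w],(400,600),interpolation=cv2.INTER_CUBIC)
cv2.imwrite('pics/c5.png',np.hstack([c('s5',370,150,100,150),c('w5',220,0,200,300)]))
E
```

```text
time_s: 15.72
tool_pos: [0.6275, 0.0813, 0.1263]
tool_rot: [0.35, 3.12, 0.0]
ft_force: [0.0, 0.6, -1.3]
grip_width: 0.0244
gripper_force: 58.9
time_s: 16.13
tool_pos: [0.6274, 0.0813, 0.1442]
tool_rot: [0.35, 3.121, 0.0]
ft_force: [0.5, -0.0, -2.1]
grip_width: 0.024
gripper_force: 58.9
time_s: 16.38
tool_pos: [0.6267, 0.0813, 0.1429]
tool_rot: [-0.35, -3.122, 0.0]
ft_force: [-0.6, 0.4, -1.7]
grip_width: 0.0244
gripper_force: 58.9
```

View pics/c5.png

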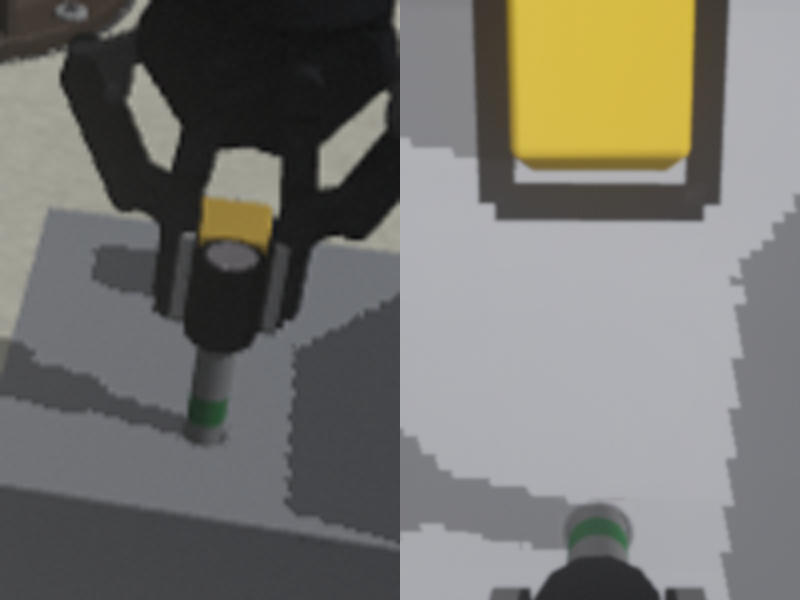

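The whole green band is visible, with a little steel below it and no red. The cell sits home at the socket and the rod is upright at about 45 mm, so I'm handing the job in.

```bash
python3 -c "
from cell import bot
s=bot.observe();print(s['tool_pos'],s['ft_force'],abs(s['dq']).max() if hasattr(s['dq'],'max') else s['dq']);print(bot.finish_job())"
```

```text
[0.62671897 0.08127427 0.14285664] [ 0.34211208 -0.93907885 -2.08933467] 0.002570060718573365
the job is handed in; nothing more can be done
None
```

The job is handed in, though no verdict came back. The yellow cell is home in the socket and released, and the rod is held still about 45 mm up, with the whole green band showing and no red.

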